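Tip the tested charging cases into the blue bin of the sorting stand

TASK

These three charging cases belong in the blue bin. First slide the stand's selector cover all the way to its end stop so that the blue bin is fully uncovered, then pick up the tray, tip all the cases off it into the blue bin, and set the empty tray flat back down on the bench. Leave the cover at its stop and do not disturb the bottle, the hand scope or the clear tray of earbuds.

Things in the scene. Friction and masses are not known exactly. Their poses are not given: they have to be found in the camera images.
- stand: sorting stand, fixed: dark base plate 200 (x) x 364 (y) x 6 mm, corner posts, two aluminium rails along its y at x = +-90 mm (tops 88 mm above the bench) with black end stops (tops 102 mm) at the rail ends. Origin at the centre of its underside on the bench; x away from the robot (yawed up to 0.2 rad), y left, z up
- selector (a joint): position of the selector cover along the stand's y, m: 0 = against the right-hand (-y) stop, covering the right-hand bin; 0.172 = against the left-hand (+y) stop, covering the left-hand bin. Starts part-way; slides with about 2 N and stays where it is left
- selector_grip (a point): centre of the black grip fin on the middle of the selector cover, 118 mm above the bench. The fin is 18 mm thick (stand's y, the sliding direction), 70 mm long (stand's x) and stands from 94 to 136 mm above the bench. The cover is an aluminium plate 200 (x) x 164 (y) x 6 mm with yellow edge stripes, lying on the rails
- blue_bin: blue open bin, outside 160 x 160 x 74 mm, walls and floor 4 mm, fixed in the stand; origin at the centre of its underside, 6 mm above the bench; x, y as the stand's, z up. The two bins stand side by side along the stand's y, centres 86 mm either side of its origin; which is on which side changes
- orange_bin: orange open bin, outside 160 x 160 x 74 mm, walls and floor 4 mm, fixed in the stand; origin at the centre of its underside, 6 mm above the bench; x, y as the stand's, z up. The two bins stand side by side along the stand's y, centres 86 mm either side of its origin; which is on which side changes
- tray: loose aluminium tray, 164 mm (x) x 112 mm (y), 250 g. Floor 4 mm, side walls 4 mm thick, 26 mm high, open lip at the -x end (towards the robot). Back at x 68 to 82 mm: a plate 112 mm wide up to 40 mm high, then a green grip plate 70 mm wide up to 95 mm above the underside. Origin at the centre of its underside, z up
- tray_grip (a point): middle of the tray's green grip plate (14 mm thick along the tray's x, 70 mm wide along its y), at tray x = 75 mm, 70 mm above the underside, 25 mm below the top
- tray_lip (a point): middle of the tray's open lip edge, at tray x = -82 mm, on the floor's upper face
- case0_mid (a point): earbud charging case, a pale pink rounded block 60 x 44 x 24 mm (long side along its x), 50 g; this point is its middle. Starts flat on the tray; it is glossy and slides easily on the tray (from about 20 degrees of tilt)
- case1_mid (a point): earbud charging case, a pale pink rounded block 60 x 44 x 24 mm (long side along its x), 50 g; this point is its middle. Starts flat on the tray; it is glossy and slides easily on the tray (from about 20 degrees of tilt)
- case2_mid (a point): earbud charging case, a pale pink rounded block 60 x 44 x 24 mm (long side along its x), 50 g; this point is its middle. Starts flat on the tray; it is glossy and slides easily on the tray (from about 20 degrees of tilt)
- bottle: bystander: white dispenser bottle with blue cap, 48 mm diameter, 110 mm tall, standing; origin at the centre of its underside
- scope: bystander: black hand-held inspection scope lying on the bench, about 140 x 24 x 22 mm; origin under the middle of its 100 mm body, x along its length
- blister: bystander: clear low tray of pink earbud shells, 100 x 140 x 24 mm; origin at the centre of its underside
There are look-alikes about, which are no part of the job. What is shaped like the tray but turquoise is not meant.

How it is judged:
On the way, in this order (a step that is already met when the one before it is completed fails the run):
1. the selector cover is at the end stop that leaves the blue bin uncovered (within 5 mm), all three cases still on the tray (within 110 mm of its middle) (horizontal distance between selector_grip and blue_bin above 0.167 m and distance between each of case0_mid, case1_mid, case2_mid and tray below 0.11 m), for 0.2 s.
2. the tray is tipped by more than 0.2 rad with its lip over or near the blue bin (within 130 mm of its middle), the cover still at its stop (horizontal distance between selector_grip and blue_bin above 0.167 m and angle between tray's own z axis and vertical above 0.2 rad and horizontal distance between tray_lip and blue_bin below 0.13 m), for 0.1 s.
At the end, for the whole second after the job is handed in: The cover is within 5 mm of the stop that leaves the blue bin uncovered, the middles of all three cases are inside the blue bin below its rim, and the tray lies at rest, upright and flat on the bench (within 0.08 rad, underside within 8 mm) (horizontal distance between selector_grip and blue_bin above 0.167 m and x of case0_mid in the frame of blue_bin between -0.078 and 0.078 m and y of case0_mid in the frame of blue_bin between -0.078 and 0.078 m and z of each of case0_mid, case1_mid, case2_mid in the frame of blue_bin below 0.074 m and x of case1_mid in the frame of blue_bin between -0.078 and 0.078 m and y of case1_mid in the frame of blue_bin between -0.078 and 0.078 m and x of case2_mid in the frame of blue_bin between -0.078 and 0.078 m and y of case2_mid in the frame of blue_bin between -0.078 and 0.078 m and angle between tray's own z axis and vertical below 0.08 rad and height (world z) of tray below 0.008 m and linear speed of tray below 0.03 m/s); the robot touches nothing.
It fails at once if the bottle is moved more than 30 mm (distance of bottle from where it was at the start of the episode above 0.03 m).
It fails at once if the hand scope is moved more than 30 mm (distance of scope from where it was at the start of the episode above 0.03 m).
It fails at once if the clear tray of earbuds is moved more than 30 mm (distance of blister from where it was at the start of the episode above 0.03 m).
It fails at once if the bottle is tipped over (more than 0.5 rad) (angle between bottle's own z axis and vertical above 0.5 rad).
It also fails if it takes over 67 s, if anything falls off the work surface, if the arm or the gripper's body presses on something with over 40 N, if the wrist force passes 120 N, or if a joint passes its speed limit or range.

ROBOT

A 6-joint arm with a two-finger parallel gripper is mounted at the origin on the work surface. World frame = base frame: x ahead of the robot, y to its left, z up, the work surface at z = 0. Lengths are in m, angles in rad, forces in N, time in s.
With the tool pointing down it reaches from about 0.225 to 0.875 m from the base axis. Payload 3.4 kg.
Tool frame: the origin (TCP) lies at the very end of the fingers, on their centre line; the grasp point (between the pads) lies manip.grip_point_offset behind it (manip.grip_point_offset is the distance from the TCP to the grasp point, in m); z points along the fingers, y is the line along which they close (so a half turn about z gives the same grasp; the last joint's range is limited). The gripper opens to 85 mm and grips with 20 to 120 N. Pads are 22 mm wide; open, the fingers measure 114 mm over their backs; the gripper's body (76 mm by 85 mm) begins 54 mm behind the grasp point. The pads swing forward as they close: fully open they stand 13 mm farther back than shut.
Start: joints at [1.178, 0.276, 1.505, -0, 1.361, -0.121], TCP at [0.154, 0.554, 0.231] pointing down, gripper open.
Joint ranges: [-2.89, 2.89], [-0.75, 2.08], [0.22, 2.7], [-1.18, 4.32], [0.11, 2.71], [-2.7, 2.7]. Speed limits (rad/s): [2.57, 2.57, 3.14, 3.14, 3.14, 3.14].

INTERFACE

Orientations are given as a unit quaternion [w, x, y, z].
In Python, from rig import manip gives the robot as it stands.
- The arm moves only by the shell command python3 -m pendant 'ROWS' [FORCE]. ROWS is JSON, a list of rows, each an object of numbers: "jaw": the opening, from -1 (shut) to 1 (fully open); "tx", "ty", "tz": the shift along the world's x, y, z in cm; "ax", "ay", "az": the turn, a rotation vector about the world's x, y, z in degrees. In form: [{"jaw": .., "tx": .., "ty": .., "tz": .., "ax": .., "ay": .., "az": ..}, ...]. A call has 1 to 10 rows; each row is the pose to reach, as a shift and turn from the pose commanded when the call began; what a row does not reach only later rows make up. A row lasts 1/8 s, in which the tool goes at most 62.5 mm and 10.7 degrees, less where a joint would pass 70% of its speed; a pose out of reach is approached as far as the arm can. A call with a gripper value outside its range is refused whole. The fingers move at their own pace and stop on an object; FORCE is the grip in N (left out, the last holds). Time passes only in rows, so rows that repeat a pose let the fingers close. It gives the time, the measured TCP pose, the force, the opening and the grip force at its end, in the units of the state.
- manip.get_state(): the state, without advancing time (a new reading comes with each control period).
- manip.get_image(name): name is "scene" or "top"; returns a dict with "pixels" (400x640x3 uint8, blue, green, red), "depth" (400x640 float32, m along the optical axis (not along the pixel's ray), 0 where there is no reading), "fx", "fy", "cx", "cy" (pixels), "pose" (4x4, takes a point from camera to world coordinates). Camera axes: x right, y down, z forward; pixel columns grow to the right and rows downward; lengths in m; the calibration is good to about 2 mm. A picture is of the moment at which its call begins.
- manip.sign_off(): hands the job in; it is judged then, once.
The state is a dict: "clock": time; "qpos": joint angles; "qd": joint speeds; "effort": joint torques, N m; "position": TCP position; "ee_rot": TCP orientation; "contact_force": force on the tool from outside, world axes, zero at the start; "moment": the same for the moment, N m; "width": finger opening in m; "gripper_force": force on a finger pad.
Only numpy, scipy, OpenCV 4.12 (cv2) and the standard library are available. Lean on these libraries where they do the work, as an engineer would, in place of code of your own. Each camera call takes 0.05 s, during which the arm holds its last target. There are 200 camera calls.

## Working session

There is one attempt and no reset: what is moved stays moved. The work goes in short steps, Python scripts to look and compute and a shell command to move; the robot and the scene stay as the last step left them, time stands still between calls to the robot, and variables do not carry over. Pictures are saved under pics/ and viewed, at most 10 in all, crops included, and the job is handed in when it is done.

```bash
mkdir -p pics; python3 - <<'E'
from rig import manip
import cv2,numpy as np
for n in("scene","top"):
    d=manip.get_image(n); cv2.imwrite(f"pics/{n}0.png",d["pixels"]); np.savez(f"pics/{n}0.npz",**d)
    print(n,d["fx"],d["cx"],d["cy"],np.round(d["pose"],3).tolist())
print(manip.get_state(),manip.grip_point_offset)
E
```

```text
scene 464.9210910931639 316.2328388288309 206.1803480759355 [[0.343, 0.727, -0.595, 1.381], [0.939, -0.254, 0.231, -0.249], [0.017, -0.638, -0.77, 1.241], [0.0, 0.0, 0.0, 1.0]]
top 392.6858298204897 318.0721743598958 203.1519139367631 [[0.013, -0.996, 0.092, 0.418], [-1.0, -0.013, 0.005, 0.077], [-0.003, -0.092, -0.996, 1.139], [0.0, 0.0, 0.0, 1.0]]
{'clock': 0.1, 'qpos': array([ 1.17798140e+00,  2.76570652e-01,  1.50598296e+00, -2.35168809e-05,
        1.36072032e+00, -1.20969698e-01]), 'qd': array([-5.36505798e-05, -1.54117358e-03, -3.84795847e-03,  7.26555813e-04,
        3.66607322e-04,  1.03293207e-04]), 'effort': array([ 1.03085131e-03, -4.17699265e+01, -2.46402615e+01, -3.42425055e-04,
        5.65402501e-03, -1.84079695e-06]), 'position': array([0.15421089, 0.5534544 , 0.23051343]), 'ee_rot': array([-2.02465066e-04,  1.35501989e-01,  9.90776718e-01, -8.15971687e-04]), 'contact_force': array([ 0.08888021,  0.01928923, -0.11920322]), 'moment': array([-0.06262296, -0.02755174, -0.02715142]), 'gripper_force': 0.0, 'width': 0.08543245766212738} 0.0187
```

View pics/scene0.png

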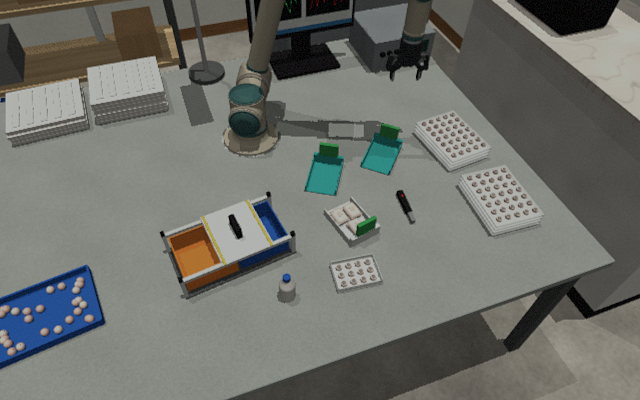

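View pics/top0.png

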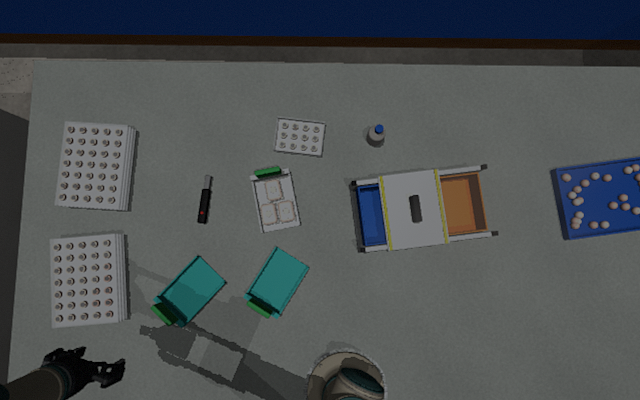

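The top view shows the stand with the blue bin on its left (+y, about 370,215), the fin at (416,208), and orange uncovered at (465,205). The cover must therefore go right (-y). The real tray is at (275,200) with its green grip at (268,172), far from the robot. The bottle is at (375,135), the scope at (204,200) and the blister at (300,137).

```bash
cat > h.py <<'E'
import numpy as np,cv2
def load(n): return np.load(n)
def pts(d,uv,z=None):
    uv=np.atleast_2d(np.asarray(uv,float)); P=d["pose"]
    r=np.c_[(uv[:,0]-d["cx"])/d["fx"],(uv[:,1]-d["cy"])/d["fy"],np.ones(len(uv))]
    if z is None:
        k=d["depth"][uv[:,1].astype(int),uv[:,0].astype(int)]
    else:
        k=(z-P[2,3])/(r@P[:3,:3].T)[:,2]
    return (r*k[:,None])@P[:3,:3].T+P[:3,3]
def comp(m,seed_box):
    x0,y0,x1,y1=seed_box; k=np.zeros(m.shape,np.uint8);k[y0:y1,x0:x1]=1
    v,u=np.nonzero(m&(k>0)); return np.c_[u,v]
def rect(p): 
    c,s,a=cv2.minAreaRect((p[:,:2]*1000).astype(np.float32)); return np.round(c,1),np.round(s,1),round(a,2)
E
python3 - <<'E'
from h import *
d=load("pics/top0.npz"); h=cv2.cvtColor(d["pixels"],cv2.COLOR_BGR2HSV); H,S,V=[h[...,i].astype(int) for i in range(3)]
def rep(n,uv,lo,hi):
    p=pts(d,uv); q=p[(p[:,2]>lo)&(p[:,2]<hi)]; print(n,len(uv),len(q),"z",np.round(np.percentile(p[:,2],[5,50,95]),3), rect(q) if len(q)>3 else "", q.mean(0).round(4) if len(q) else "")
allm=np.ones(H.shape,bool)
rep("fin",comp(V<70,(400,185,430,232)),.125,.145)
rep("stand cover",comp(allm,(345,155,500,255)),.086,.098)
yel=(H>20)&(H<35)&(S>120)&(V>90)
rep("yelL",comp(yel,(375,160,400,255)),.08,.1); rep("yelR",comp(yel,(430,160,455,255)),.08,.1)
rep("stops",comp(allm,(345,155,500,255)),.0985,.106)
rep("blue",comp((H>100)&(H<130)&(S>120),(345,170,395,250)),.074,.086)
rep("orange",comp((H>5)&(H<20)&(S>120),(440,160,495,245)),.074,.086)
rep("green",comp((H>45)&(H<75)&(S>120),(245,155,295,190)),.088,.102)
rep("tray walls",comp(allm,(240,160,310,240)),.015,.045)
rep("cases",comp(allm,(240,178,310,240)),.0265,.035)
rep("bottle",comp(allm,(355,115,395,155)),.05,.13)
rep("scope",comp(allm,(190,165,220,230)),.01,.04)
rep("blister",comp(allm,(270,110,330,160)),.015,.04)
rep("turq",comp((H>78)&(H<95)&(S>100),(240,240,315,320)),.0,.04)
rep("turqg",comp((H>45)&(H<75)&(S>120),(240,240,315,325)),.05,.12)
E
```

```text
fin 264 191 z [0.101 0.134 0.139] (array([ 501.8, -171.5]), array([69.8, 16.6]), 7.91) [ 0.5021 -0.1704  0.1351]
stand cover 15500 4754 z [-0.002  0.011  0.097] (array([ 505.7, -199. ]), array([200.1, 361.3]), 7.92) [ 0.5021 -0.1787  0.0936]
yelL 167 167 z [0.092 0.095 0.098] (array([493. , -98.4]), array([196.2,   6.8]), 7.77) [ 0.4936 -0.0981  0.0951]
yelR 159 157 z [0.092 0.095 0.099] (array([ 512.4, -245. ]), array([194.8,   7.6]), 7.77) [ 0.5157 -0.2442  0.0951]
stops 15500 175 z [-0.002  0.011  0.097] (array([ 506.8, -200.6]), array([193.3, 364.6]), 7.92) [ 0.4939 -0.1899  0.1008]
blue 1392 164 z [0.007 0.011 0.08 ] (array([486.8, -62.1]), array([160. ,  53.3]), 7.85) [ 0.4859 -0.0479  0.0798]
orange 1703 186 z [0.007 0.011 0.08 ] (array([ 521.7, -311.4]), array([159.9, 106.6]), 8.34) [ 0.5268 -0.333   0.0797]
green 188 134 z [0.062 0.093 0.098] (array([600.8, 219.8]), array([13.8, 68.1]), 11.76) [0.6002 0.2199 0.0947]
tray walls 5600 1289 z [-0.003  0.002  0.039] (array([527.6, 204.7]), array([163.6, 112.5]), 12.18) [0.5239 0.2037 0.0267]
cases 4340 566 z [-0.003  0.003  0.029] (array([522.3, 203.3]), array([148.1, 111.7]), 12.3) [0.5157 0.2033 0.0287]
bottle 1600 250 z [-0.004  0.001  0.088] (array([713.8, -78. ]), array([46.4, 39.6]), 60.66) [ 0.7104 -0.0764  0.083 ]
scope 1950 394 z [-0.003  0.001  0.023] (array([529. , 408.5]), array([ 24.8, 137.7]), 84.16) [0.5236 0.4073 0.0203]
blister 3000 637 z [-0.003  0.007  0.023] (array([717.6, 140.5]), array([141.2, 101.5]), 84.46) [0.7179 0.1414 0.0201]
turq 2330 2217 z [0.001 0.005 0.034] (array([298.9, 197.7]), array([114.4, 165.2]), 58.59) [0.3004 0.196  0.0073]
turqg 222 216 z [0.053 0.093 0.098] (array([235.8, 234.8]), array([66.4, 13.9]), 59.23) [0.2376 0.2333 0.0854]
```

Every size matches its nominal: stand yaw is +7.9° with its centre at (0.5065,-0.200), and tray yaw is about 12° with the grip at (0.6005,0.220). Next I move above the fin.

```bash
R='{"jaw":1,"tx":34.8,"ty":-72.4,"tz":2,"ax":0,"ay":0,"az":23.5}'; python3 -m pendant '[{"jaw":1,"tx":34.8,"ty":-72.4,"tz":2,"az":23.5},{"jaw":1,"tx":34.8,"ty":-72.4,"tz":2,"az":23.5},{"jaw":1,"tx":34.8,"ty":-72.4,"tz":2,"az":23.5},{"jaw":1,"tx":34.8,"ty":-72.4,"tz":2,"az":23.5},{"jaw":1,"tx":34.8,"ty":-72.4,"tz":2,"az":23.5},{"jaw":1,"tx":34.8,"ty":-72.4,"tz":2,"az":23.5},{"jaw":1,"tx":34.8,"ty":-72.4,"tz":2,"az":23.5},{"jaw":1,"tx":34.8,"ty":-72.4,"tz":2,"az":23.5},{"jaw":1,"tx":34.8,"ty":-72.4,"tz":2,"az":23.5},{"jaw":1,"tx":34.8,"ty":-72.4,"tz":2,"az":23.5}]' 40
```

```text
invalid input at $[0]: expected keys jaw, tx, ty, tz, ax, ay, az
```

```bash
python3 -m pendant '[{"jaw":1,"tx":34.8,"ty":-72.4,"tz":2,"ax":0,"ay":0,"az":23.5},{"jaw":1,"tx":34.8,"ty":-72.4,"tz":2,"ax":0,"ay":0,"az":23.5},{"jaw":1,"tx":34.8,"ty":-72.4,"tz":2,"ax":0,"ay":0,"az":23.5},{"jaw":1,"tx":34.8,"ty":-72.4,"tz":2,"ax":0,"ay":0,"az":23.5},{"jaw":1,"tx":34.8,"ty":-72.4,"tz":2,"ax":0,"ay":0,"az":23.5},{"jaw":1,"tx":34.8,"ty":-72.4,"tz":2,"ax":0,"ay":0,"az":23.5},{"jaw":1,"tx":34.8,"ty":-72.4,"tz":2,"ax":0,"ay":0,"az":23.5},{"jaw":1,"tx":34.8,"ty":-72.4,"tz":2,"ax":0,"ay":0,"az":23.5},{"jaw":1,"tx":34.8,"ty":-72.4,"tz":2,"ax":0,"ay":0,"az":23.5},{"jaw":1,"tx":34.8,"ty":-72.4,"tz":2,"ax":0,"ay":0,"az":23.5}]' 40
```

```text
clock: 1.35
position: [0.424, -0.008, 0.2468]
ee_rot: [0.0, -0.069, 0.998, 0.0]
contact_force: [1.1, 1.3, -0.0]
width: 0.0854
gripper_force: 0.0
```

```bash
python3 -m pendant '[{"jaw":1,"tx":7.8,"ty":-16.3,"tz":0,"ax":0,"ay":0,"az":0},{"jaw":1,"tx":7.8,"ty":-16.3,"tz":0,"ax":0,"ay":0,"az":0},{"jaw":1,"tx":7.8,"ty":-16.3,"tz":0,"ax":0,"ay":0,"az":0},{"jaw":1,"tx":7.8,"ty":-16.3,"tz":0,"ax":0,"ay":0,"az":0},{"jaw":1,"tx":7.8,"ty":-16.3,"tz":0,"ax":0,"ay":0,"az":0}]'
```

```text
clock: 1.98
position: [0.5009, -0.1685, 0.2461]
ee_rot: [-0.001, -0.069, 0.998, 0.001]
contact_force: [-0.4, -0.4, -0.4]
width: 0.0856
gripper_force: 0.0
```

```bash
python3 -m pendant '[{"jaw":1,"tx":0.1,"ty":-0.2,"tz":-5,"ax":0,"ay":0,"az":0},{"jaw":1,"tx":0.1,"ty":-0.2,"tz":-10,"ax":0,"ay":0,"az":0},{"jaw":1,"tx":0.1,"ty":-0.2,"tz":-13,"ax":0,"ay":0,"az":0},{"jaw":1,"tx":0.1,"ty":-0.2,"tz":-14,"ax":0,"ay":0,"az":0},{"jaw":-1,"tx":0.1,"ty":-0.2,"tz":-14,"ax":0,"ay":0,"az":0},{"jaw":-1,"tx":0.1,"ty":-0.2,"tz":-14,"ax":0,"ay":0,"az":0},{"jaw":-1,"tx":0.1,"ty":-0.2,"tz":-14,"ax":0,"ay":0,"az":0},{"jaw":-1,"tx":0.1,"ty":-0.2,"tz":-14,"ax":0,"ay":0,"az":0},{"jaw":-1,"tx":0.1,"ty":-0.2,"tz":-14,"ax":0,"ay":0,"az":0}]' 40
```

```text
clock: 3.1
position: [0.5031, -0.1714, 0.1079]
ee_rot: [0.001, -0.069, 0.998, -0.0]
contact_force: [-1.3, 0.5, 6.0]
width: 0.0174
gripper_force: 40.4
```

```bash
python3 -m pendant '[{"jaw":-1,"tx":0.4,"ty":-3,"tz":0,"ax":0,"ay":0,"az":0},{"jaw":-1,"tx":0.8,"ty":-6,"tz":0,"ax":0,"ay":0,"az":0},{"jaw":-1,"tx":1.2,"ty":-9,"tz":0,"ax":0,"ay":0,"az":0},{"jaw":-1,"tx":1.5,"ty":-10.8,"tz":0,"ax":0,"ay":0,"az":0},{"jaw":-1,"tx":1.5,"ty":-11.1,"tz":0,"ax":0,"ay":0,"az":0},{"jaw":-1,"tx":1.5,"ty":-11.2,"tz":0,"ax":0,"ay":0,"az":0}]'
```

```text
clock: 3.85
position: [0.5187, -0.2836, 0.1079]
ee_rot: [0.001, -0.069, 0.998, -0.0]
contact_force: [-0.1, 2.6, 6.0]
width: 0.0173
gripper_force: 40.4
```

```bash
python3 -m pendant '[{"jaw":-1,"tx":0,"ty":-0.1,"tz":0,"ax":0,"ay":0,"az":0},{"jaw":-1,"tx":0,"ty":-0.2,"tz":0,"ax":0,"ay":0,"az":0},{"jaw":-1,"tx":0,"ty":-0.2,"tz":0,"ax":0,"ay":0,"az":0}]'
```

```text
clock: 4.22
position: [0.5188, -0.2844, 0.1079]
ee_rot: [0.001, -0.069, 0.998, 0.0]
contact_force: [2.0, 3.8, 5.2]
width: 0.0174
gripper_force: 40.4
```

```bash
python3 -m pendant '[{"jaw":-1,"tx":0,"ty":-0.2,"tz":0,"ax":0,"ay":0,"az":0},{"jaw":-1,"tx":0.1,"ty":-0.4,"tz":0,"ax":0,"ay":0,"az":0},{"jaw":-1,"tx":0.1,"ty":-0.4,"tz":0,"ax":0,"ay":0,"az":0}]'; python3 - <<'E'
from rig import manip
d=manip.get_image("top"); import numpy as np; np.savez("pics/top1.npz",**d)
from h import *
h=cv2.cvtColor(d["pixels"],cv2.COLOR_BGR2HSV); H,S,V=[h[...,i].astype(int) for i in range(3)]
yel=(H>20)&(H<35)&(S>120)&(V>90)
uv=comp(yel,(360,160,520,260)); p=pts(d,uv)
y=(p[:,:2]-[.5065,-.2])@np.array([-.1374,.9905]); print(len(uv),np.percentile(y,[2,25,50,75,98]).round(4))
E
```

```text
clock: 4.6
position: [0.5188, -0.2843, 0.1079]
ee_rot: [0.0, -0.069, 0.998, 0.004]
contact_force: [0.8, 13.7, 9.8]
width: 0.0175
gripper_force: 41.0
196 [-0.1616 -0.0136 -0.0119 -0.01   -0.0084]
```

At the stop: a 13.7 N reaction and no more travel. I'll release and go over the tray grip.

```bash
python3 -m pendant '[{"jaw":1,"tx":0,"ty":0,"tz":0,"ax":0,"ay":0,"az":0},{"jaw":1,"tx":0,"ty":0,"tz":0,"ax":0,"ay":0,"az":0},{"jaw":1,"tx":0,"ty":0,"tz":0,"ax":0,"ay":0,"az":0},{"jaw":1,"tx":0,"ty":0,"tz":0,"ax":0,"ay":0,"az":0},{"jaw":1,"tx":0,"ty":0,"tz":5,"ax":0,"ay":0,"az":0},{"jaw":1,"tx":0,"ty":0,"tz":11,"ax":0,"ay":0,"az":0},{"jaw":1,"tx":0,"ty":0,"tz":16,"ax":0,"ay":0,"az":0},{"jaw":1,"tx":0,"ty":0,"tz":16,"ax":0,"ay":0,"az":0}]'
```

```text
clock: 5.65
position: [0.5206, -0.2907, 0.2719]
ee_rot: [0.004, -0.069, 0.998, -0.003]
contact_force: [0.2, -0.5, -1.6]
width: 0.0853
gripper_force: 0.0
```

```bash
python3 -m pendant '[{"jaw":1,"tx":8.1,"ty":50.7,"tz":0,"ax":0,"ay":0,"az":-85.9},{"jaw":1,"tx":8.1,"ty":50.7,"tz":0,"ax":0,"ay":0,"az":-85.9},{"jaw":1,"tx":8.1,"ty":50.7,"tz":0,"ax":0,"ay":0,"az":-85.9},{"jaw":1,"tx":8.1,"ty":50.7,"tz":0,"ax":0,"ay":0,"az":-85.9},{"jaw":1,"tx":8.1,"ty":50.7,"tz":0,"ax":0,"ay":0,"az":-85.9},{"jaw":1,"tx":8.1,"ty":50.7,"tz":0,"ax":0,"ay":0,"az":-85.9},{"jaw":1,"tx":8.1,"ty":50.7,"tz":0,"ax":0,"ay":0,"az":-85.9},{"jaw":1,"tx":8.1,"ty":50.7,"tz":0,"ax":0,"ay":0,"az":-85.9},{"jaw":1,"tx":8.1,"ty":50.7,"tz":0,"ax":0,"ay":0,"az":-85.9},{"jaw":1,"tx":8.1,"ty":50.7,"tz":0,"ax":0,"ay":0,"az":-85.9}]'; python3 -m pendant '[{"jaw":1,"tx":0,"ty":0,"tz":0,"ax":0,"ay":0,"az":0},{"jaw":1,"tx":0,"ty":0,"tz":0,"ax":0,"ay":0,"az":0}]'
```

```text
clock: 6.9
position: [0.5991, 0.221, 0.2647]
ee_rot: [-0.001, 0.627, 0.779, -0.001]
contact_force: [-0.2, -0.4, -0.0]
width: 0.0852
gripper_force: 0.0
clock: 7.15
position: [0.5994, 0.2164, 0.2664]
ee_rot: [-0.0, 0.63, 0.777, -0.001]
contact_force: [-0.1, 1.2, 0.3]
width: 0.0854
gripper_force: 0.0
```

```bash
python3 -m pendant '[{"jaw":1,"tx":0.1,"ty":0.4,"tz":-6,"ax":0,"ay":0,"az":0},{"jaw":1,"tx":0.1,"ty":0.4,"tz":-12,"ax":0,"ay":0,"az":0},{"jaw":1,"tx":0.1,"ty":0.4,"tz":-17,"ax":0,"ay":0,"az":0},{"jaw":1,"tx":0.1,"ty":0.4,"tz":-20,"ax":0,"ay":0,"az":0},{"jaw":1,"tx":0.1,"ty":0.4,"tz":-21.3,"ax":0,"ay":0,"az":0},{"jaw":1,"tx":0.1,"ty":0.4,"tz":-21.3,"ax":0,"ay":0,"az":0}]'; python3 -m pendant '[{"jaw":-1,"tx":0,"ty":0,"tz":0,"ax":0,"ay":0,"az":0},{"jaw":-1,"tx":0,"ty":0,"tz":0,"ax":0,"ay":0,"az":0},{"jaw":-1,"tx":0,"ty":0,"tz":0,"ax":0,"ay":0,"az":0},{"jaw":-1,"tx":0,"ty":0,"tz":0,"ax":0,"ay":0,"az":0},{"jaw":-1,"tx":0,"ty":0,"tz":0,"ax":0,"ay":0,"az":0},{"jaw":-1,"tx":0,"ty":0,"tz":0,"ax":0,"ay":0,"az":0}]' 100
```

```text
clock: 7.9
position: [0.6007, 0.2211, 0.0537]
ee_rot: [-0.0, 0.63, 0.777, -0.0]
contact_force: [-0.1, -0.4, 0.6]
width: 0.0855
gripper_force: 0.0
clock: 8.65
position: [0.6011, 0.2221, 0.0546]
ee_rot: [0.0, 0.629, 0.777, 0.001]
contact_force: [-0.4, -0.3, 4.3]
width: 0.0127
gripper_force: 98.5
```

```bash
python3 -m pendant '[{"jaw":-1,"tx":0,"ty":0,"tz":1,"ax":0,"ay":0,"az":0},{"jaw":-1,"tx":0,"ty":0,"tz":3,"ax":0,"ay":0,"az":0},{"jaw":-1,"tx":0,"ty":0,"tz":6,"ax":0,"ay":0,"az":0},{"jaw":-1,"tx":0,"ty":0,"tz":9,"ax":0,"ay":0,"az":0},{"jaw":-1,"tx":0,"ty":0,"tz":12,"ax":0,"ay":0,"az":0},{"jaw":-1,"tx":0,"ty":0,"tz":15,"ax":0,"ay":0,"az":0},{"jaw":-1,"tx":0,"ty":0,"tz":17,"ax":0,"ay":0,"az":0},{"jaw":-1,"tx":0,"ty":0,"tz":18,"ax":0,"ay":0,"az":0},{"jaw":-1,"tx":0,"ty":0,"tz":18,"ax":0,"ay":0,"az":0}]'; python3 - <<'E'
from rig import manip
import cv2,numpy as np
d=manip.get_image("scene"); cv2.imwrite("pics/s2.png",cv2.resize(d["pixels"][100:300,150:450],(750,500)))
E
```

```text
clock: 9.78
position: [0.6005, 0.2219, 0.2337]
ee_rot: [0.0, 0.629, 0.777, -0.0]
contact_force: [0.0, 0.2, -5.0]
width: 0.013
gripper_force: 97.7
```

View pics/s2.png

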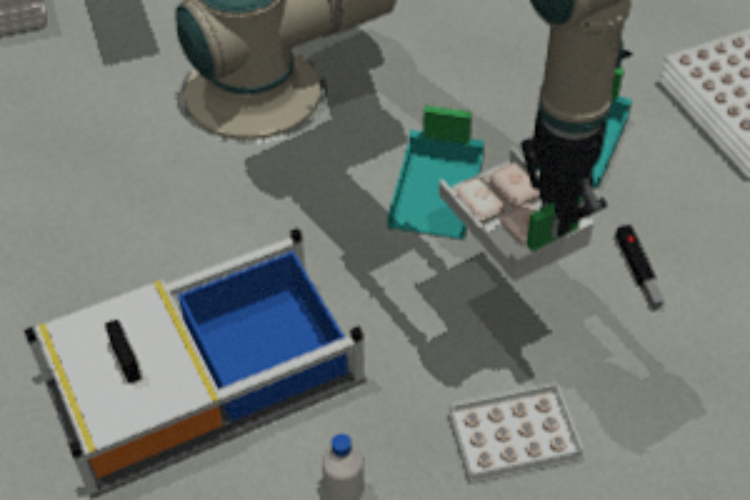

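The tray is held level (crop ~530,200) with all three cases on it. The cover is at its far stop and the blue bin is fully open. Next I carry the tray over.

```bash
python3 -m pendant '[{"jaw":-1,"tx":0.3,"ty":-1.5,"tz":0,"ax":0,"ay":0,"az":0},{"jaw":-1,"tx":1,"ty":-4.5,"tz":0,"ax":0,"ay":0,"az":-0.5},{"jaw":-1,"tx":2,"ty":-8.5,"tz":0,"ax":0,"ay":0,"az":-1},{"jaw":-1,"tx":3,"ty":-12.5,"tz":0,"ax":0,"ay":0,"az":-1.5},{"jaw":-1,"tx":4,"ty":-16.5,"tz":0,"ax":0,"ay":0,"az":-2},{"jaw":-1,"tx":5,"ty":-20.5,"tz":0,"ax":0,"ay":0,"az":-2.5},{"jaw":-1,"tx":6,"ty":-24.5,"tz":0,"ax":0,"ay":0,"az":-3},{"jaw":-1,"tx":6.8,"ty":-28.5,"tz":0,"ax":0,"ay":0,"az":-3.5},{"jaw":-1,"tx":7.3,"ty":-30.7,"tz":0,"ax":0,"ay":0,"az":-4.1},{"jaw":-1,"tx":7.4,"ty":-31.2,"tz":0,"ax":0,"ay":0,"az":-4.1}]'; python3 -m pendant '[{"jaw":-1,"tx":0,"ty":0,"tz":0,"ax":0,"ay":0,"az":0},{"jaw":-1,"tx":0,"ty":0,"tz":0,"ax":0,"ay":0,"az":0}]'
```

```text
clock: 11.08
position: [0.6744, -0.0915, 0.2329]
ee_rot: [-0.001, 0.657, 0.754, -0.0]
contact_force: [0.5, 0.8, -3.6]
width: 0.013
gripper_force: 97.7
clock: 11.32
position: [0.6743, -0.0884, 0.2339]
ee_rot: [-0.0, 0.656, 0.755, 0.0]
contact_force: [0.6, -0.3, -3.3]
width: 0.0127
gripper_force: 97.7
```

```bash
python3 -m pendant '[{"jaw":-1,"tx":-0.9,"ty":-0.1,"tz":-1.7,"ax":1,"ay":-7.5,"az":0},{"jaw":-1,"tx":-1.8,"ty":-0.3,"tz":-3.4,"ax":2.1,"ay":-14.9,"az":0},{"jaw":-1,"tx":-2.7,"ty":-0.4,"tz":-2.2,"ax":2.7,"ay":-20,"az":0},{"jaw":-1,"tx":-3.6,"ty":-0.5,"tz":-1,"ax":3.4,"ay":-24.8,"az":0},{"jaw":-1,"tx":-4.6,"ty":-0.6,"tz":0,"ax":4.1,"ay":-29.7,"az":0},{"jaw":-1,"tx":-5.6,"ty":-0.8,"tz":0.8,"ax":4.8,"ay":-34.7,"az":0},{"jaw":-1,"tx":-5.6,"ty":-0.8,"tz":0.8,"ax":4.8,"ay":-34.7,"az":0},{"jaw":-1,"tx":-5.6,"ty":-0.8,"tz":0.8,"ax":4.8,"ay":-34.7,"az":0}]'; python3 - <<'E'
from rig import manip
import cv2,numpy as np
d=manip.get_image("scene"); cv2.imwrite("pics/s3.png",cv2.resize(d["pixels"][130:310,150:420],(750,500)))
E
```

```text
clock: 12.32
position: [0.6192, -0.0976, 0.2426]
ee_rot: [0.198, 0.626, 0.72, 0.227]
contact_force: [0.3, -0.8, -2.2]
width: 0.013
gripper_force: 99.6
```

View pics/s3.png

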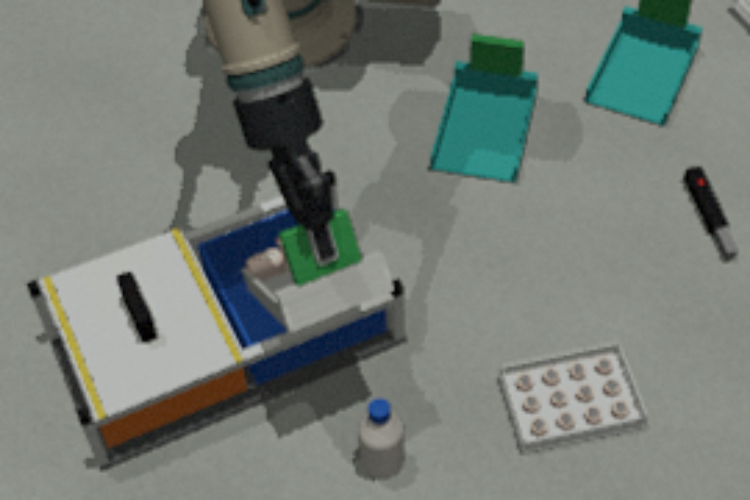

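The tray is tipped over the bin, with a case near the lip at crop (265,262). I'll tip further.

```bash
python3 -m pendant '[{"jaw":-1,"tx":-1.2,"ty":-0.2,"tz":0.8,"ax":0.7,"ay":-5,"az":0},{"jaw":-1,"tx":-2.5,"ty":-0.3,"tz":1.8,"ax":1.4,"ay":-10,"az":0},{"jaw":-1,"tx":-3.7,"ty":-0.5,"tz":2.6,"ax":2.1,"ay":-14.9,"az":0},{"jaw":-1,"tx":-3.7,"ty":-0.5,"tz":2.6,"ax":2.1,"ay":-14.9,"az":0},{"jaw":-1,"tx":-3.7,"ty":-0.5,"tz":3,"ax":2.1,"ay":-14.9,"az":0},{"jaw":-1,"tx":-3.7,"ty":-0.5,"tz":3,"ax":2.1,"ay":-14.9,"az":0},{"jaw":-1,"tx":-3.7,"ty":-0.5,"tz":3,"ax":2.1,"ay":-14.9,"az":0}]'; python3 - <<'E'
from rig import manip
import cv2,numpy as np
a=manip.get_image("scene")["pixels"][170:300,200:360]; b=manip.get_image("top")["pixels"][150:270,320:480]
cv2.imwrite("pics/s4.png",np.hstack([cv2.resize(a,(400,325)),cv2.resize(b,(400,325))]))
E
```

```text
clock: 13.25
position: [0.5824, -0.1029, 0.2722]
ee_rot: [0.278, 0.594, 0.684, 0.319]
contact_force: [0.2, 0.6, -1.7]
width: 0.013
gripper_force: 99.6
```

View pics/s4.png

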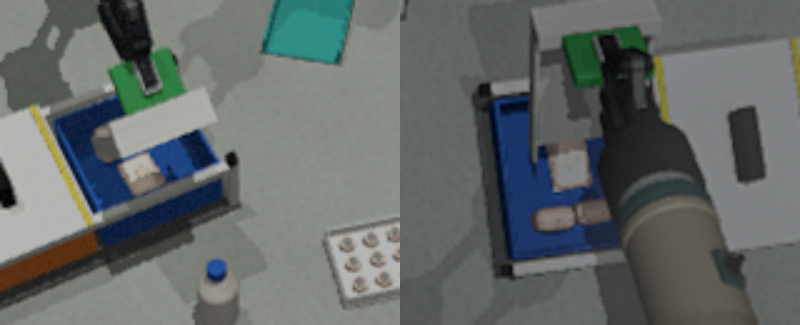

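All three cases are in the bin: two against its near wall and one mid-bin at (570,168) in the right half of the picture. Next I raise the tray, level it and carry it back.

```bash
python3 -m pendant '[{"jaw":-1,"tx":0,"ty":0,"tz":3,"ax":0,"ay":0,"az":0},{"jaw":-1,"tx":0,"ty":0,"tz":7,"ax":0,"ay":0,"az":0},{"jaw":-1,"tx":2,"ty":0.3,"tz":7,"ax":-1.4,"ay":9.9,"az":0},{"jaw":-1,"tx":4,"ty":0.6,"tz":6,"ax":-2.8,"ay":19.8,"az":0},{"jaw":-1,"tx":6,"ty":0.9,"tz":5,"ax":-4.1,"ay":29.8,"az":0},{"jaw":-1,"tx":8,"ty":1.1,"tz":4,"ax":-5.5,"ay":39.7,"az":0},{"jaw":-1,"tx":9.2,"ty":1.3,"tz":3,"ax":-6.9,"ay":49.6,"az":0},{"jaw":-1,"tx":9.2,"ty":1.3,"tz":1,"ax":-6.9,"ay":49.6,"az":0},{"jaw":-1,"tx":9.2,"ty":1.3,"tz":-1,"ax":-6.9,"ay":49.6,"az":0},{"jaw":-1,"tx":9.2,"ty":1.3,"tz":-1,"ax":-6.9,"ay":49.6,"az":0}]'; python3 - <<'E'
from rig import manip
import numpy as np
from h import *
d=manip.get_image("top")
p=pts(d,comp(np.ones((400,640),bool),(345,155,405,260)))
q=(p[:,:2]-[.4947,-.1148]); x=q@[.9905,.1374]; y=q@[-.1374,.9905]
h=cv2.cvtColor(d["pixels"],cv2.COLOR_BGR2HSV); uv=comp((h[...,1]<110)&(h[...,2]>80),(345,155,410,260))
P=pts(d,uv); q=(P[:,:2]-[.4947,-.1148]); x=q@[.9905,.1374]; y=q@[-.1374,.9905]
k=(abs(x)<.074)&(abs(y)<.074)&(P[:,2]<.12); print(k.sum(),np.c_[x,y,P[:,2]][k].min(0).round(3),np.c_[x,y,P[:,2]][k].max(0).round(3))
cv2.imwrite("pics/t5.png",cv2.resize(d["pixels"][130:270,310:510],(800,560)))
print(manip.get_state()["position"],manip.get_state()["ee_rot"])
E
```

```text
clock: 14.6
position: [0.6719, -0.0895, 0.2593]
ee_rot: [-0.002, 0.657, 0.754, -0.001]
contact_force: [-0.5, 0.0, -3.3]
width: 0.0131
gripper_force: 99.5Traceback (most recent call last):
  File "<stdin>", line 9, in <module>
    return umr_minimum(a, axis, None, out, keepdims, initial, where)
ValueError: zero-size array to reduction operation minimum which has no identity
```

```bash
python3 -m pendant '[{"jaw":-1,"tx":-1,"ty":4.5,"tz":0,"ax":0,"ay":0,"az":0.5},{"jaw":-1,"tx":-2,"ty":9,"tz":0,"ax":0,"ay":0,"az":1},{"jaw":-1,"tx":-3,"ty":13.5,"tz":0,"ax":0,"ay":0,"az":1.5},{"jaw":-1,"tx":-4,"ty":18,"tz":0,"ax":0,"ay":0,"az":2},{"jaw":-1,"tx":-5,"ty":22.5,"tz":0,"ax":0,"ay":0,"az":2.5},{"jaw":-1,"tx":-6,"ty":27,"tz":0,"ax":0,"ay":0,"az":3.5},{"jaw":-1,"tx":-6.8,"ty":30,"tz":0,"ax":0,"ay":0,"az":4.1},{"jaw":-1,"tx":-7.1,"ty":31,"tz":0,"ax":0,"ay":0,"az":4.1},{"jaw":-1,"tx":-7.1,"ty":31,"tz":0,"ax":0,"ay":0,"az":4.1}]'; python3 - <<'E'
from rig import manip
import numpy as np,cv2
d=manip.get_image("top"); s=manip.get_image("scene")
np.savez("pics/top5.npz",**d)
cv2.imwrite("pics/t5.png",np.hstack([cv2.resize(d["pixels"][150:270,320:480],(400,300)),cv2.resize(s["pixels"][100:300,160:427],(400,300))]))
E
```

```text
clock: 15.78
position: [0.6026, 0.2197, 0.2631]
ee_rot: [0.001, 0.629, 0.777, 0.001]
contact_force: [0.3, -0.3, -2.9]
width: 0.0129
gripper_force: 99.6
```

View pics/t5.png

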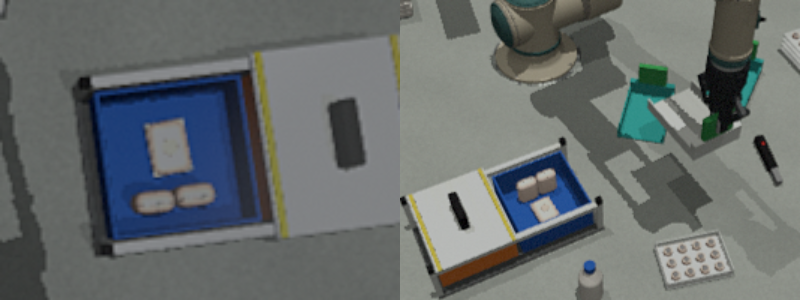

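All three cases lie in the bin (two on edge by the near wall, one flat) and the tray is empty. I'll check the cover and lower the tray.

```bash
python3 - <<'E'
from h import *
d=load("pics/top5.npz"); h=cv2.cvtColor(d["pixels"],cv2.COLOR_BGR2HSV)
p=pts(d,comp(h[...,2]<70,(440,180,485,235))); q=p[(p[:,2]>.125)&(p[:,2]<.145)]
c=rect(q); print(c, np.linalg.norm(c[0]/1000-[.4947,-.1148]))
E
python3 -m pendant '[{"jaw":-1,"tx":-0.2,"ty":0.2,"tz":-4,"ax":0,"ay":0,"az":0},{"jaw":-1,"tx":-0.2,"ty":0.2,"tz":-8,"ax":0,"ay":0,"az":0},{"jaw":-1,"tx":-0.2,"ty":0.2,"tz":-12,"ax":0,"ay":0,"az":0},{"jaw":-1,"tx":-0.2,"ty":0.2,"tz":-16,"ax":0,"ay":0,"az":0},{"jaw":-1,"tx":-0.2,"ty":0.2,"tz":-18.5,"ax":0,"ay":0,"az":0},{"jaw":-1,"tx":-0.2,"ty":0.2,"tz":-19.8,"ax":0,"ay":0,"az":0},{"jaw":-1,"tx":-0.2,"ty":0.2,"tz":-20.3,"ax":0,"ay":0,"az":0},{"jaw":-1,"tx":-0.2,"ty":0.2,"tz":-20.6,"ax":0,"ay":0,"az":0},{"jaw":-1,"tx":-0.2,"ty":0.2,"tz":-20.6,"ax":0,"ay":0,"az":0}]'
```

```text
(array([ 517.1, -283.7]), array([67.8, 15.8]), 7.38) 0.17037890127595026
clock: 17.0
position: [0.6012, 0.222, 0.0567]
ee_rot: [0.001, 0.629, 0.777, 0.001]
contact_force: [-0.8, -0.3, -3.0]
width: 0.0129
gripper_force: 99.5
```

```bash
python3 -m pendant '[{"jaw":-1,"tx":0,"ty":0,"tz":-0.1,"ax":0,"ay":0,"az":0},{"jaw":-1,"tx":0,"ty":0,"tz":-0.2,"ax":0,"ay":0,"az":0},{"jaw":-1,"tx":0,"ty":0,"tz":-0.3,"ax":0,"ay":0,"az":0},{"jaw":-1,"tx":0,"ty":0,"tz":-0.3,"ax":0,"ay":0,"az":0}]'
```

```text
clock: 17.5
position: [0.601, 0.2221, 0.0545]
ee_rot: [0.001, 0.629, 0.777, 0.001]
contact_force: [-2.0, -1.4, 5.3]
width: 0.0121
gripper_force: 101.0
```

Contact with the bench. I'll release and rise.

```bash
python3 -m pendant '[{"jaw":1,"tx":0,"ty":0,"tz":0,"ax":0,"ay":0,"az":0},{"jaw":1,"tx":0,"ty":0,"tz":0,"ax":0,"ay":0,"az":0},{"jaw":1,"tx":0,"ty":0,"tz":0,"ax":0,"ay":0,"az":0},{"jaw":1,"tx":0,"ty":0,"tz":0,"ax":0,"ay":0,"az":0},{"jaw":1,"tx":0,"ty":0,"tz":3,"ax":0,"ay":0,"az":0},{"jaw":1,"tx":0,"ty":0,"tz":8,"ax":0,"ay":0,"az":0},{"jaw":1,"tx":0,"ty":0,"tz":14,"ax":0,"ay":0,"az":0},{"jaw":1,"tx":0,"ty":0,"tz":20,"ax":0,"ay":0,"az":0},{"jaw":1,"tx":0,"ty":0,"tz":24,"ax":0,"ay":0,"az":0},{"jaw":1,"tx":0,"ty":0,"tz":24,"ax":0,"ay":0,"az":0}]'; python3 - <<'E'
from rig import manip
import numpy as np,cv2
s=manip.get_image("scene")
cv2.imwrite("pics/s6.png",cv2.resize(s["pixels"][100:300,150:450],(750,500)))
from h import *
h=cv2.cvtColor(s["pixels"],cv2.COLOR_BGR2HSV);H,S=h[...,0],h[...,1]
p=pts(s,comp((H>45)&(H<75)&(S>120),(350,210,385,245))); print(p[:,2].max().round(4))
p=pts(s,comp(np.ones(H.shape,bool),(325,195,382,245))); R=np.array([[.978,.208],[-.208,.978]])
q=(p[:,:2]-[.5276,.2047])@R.T; k=(abs(q[:,0])<.06)&(abs(q[:,1])<.045)
A=np.c_[q[k],np.ones(k.sum())]; print(k.sum(),np.linalg.lstsq(A,p[k,2],rcond=None)[0].round(4),np.median(p[k,2]))
E
```

```text
clock: 18.75
position: [0.6024, 0.2224, 0.2973]
ee_rot: [0.003, 0.629, 0.777, 0.003]
contact_force: [0.1, -0.4, -0.0]
width: 0.0853
gripper_force: 0.0
0.0992
533 [0.001  0.0017 0.0034] 0.0034342442143440177
```

View pics/s6.png

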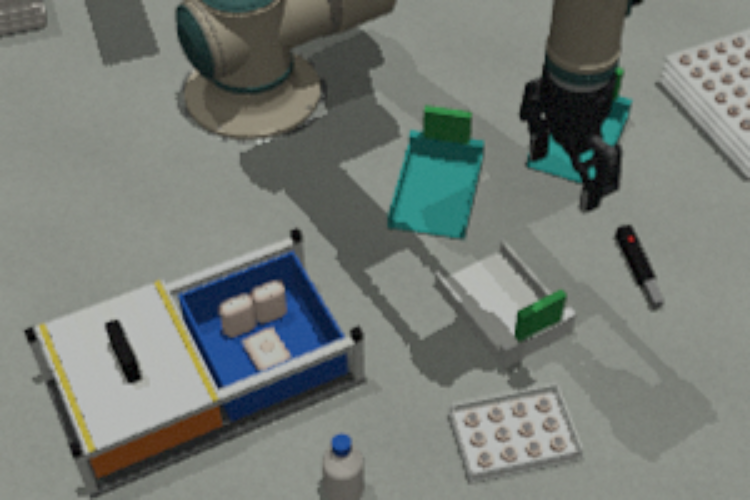

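The empty tray (crop 510,310) lies flat: its floor measures 3.4 mm high with a slope under 0.002. The three cases are in the bin at (255,320), the cover is at its stop, and the bystanders haven't moved.

```bash
python3 -c "
from rig import manip
print(manip.sign_off())"
```

```text
the job is handed in; nothing more can be done
None
```

The job is handed in, with no verdict returned: all three cases are in the blue bin, the cover is at its right-hand stop, the empty tray lies flat on the bench, and the bottle, scope and earbud tray look undisturbed in the last picture.

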